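Shut the treat jar and clamp its hold-down leg at the mark

ROBOT

A 6-joint arm with a two-finger parallel gripper is mounted at the origin on the work surface. World frame = base frame: x ahead of the robot, y to its left, z up, the work surface at z = 0. Lengths are in m, angles in rad, forces in N, time in s.
With the tool pointing down it reaches from about 0.3 to 0.85 m from the base axis. Payload 5.4 kg.
Tool frame: the origin (TCP) lies at the very end of the fingers, on their centre line; the grasp point (between the pads) lies 19 mm behind it; z points along the fingers, y is the direction in which the jaws open and shut (so a half turn about z gives the same grasp; the last joint's range is limited). The gripper opens to 85 mm and grips with 20 to 120 N. Pads are 22 mm wide; open, the fingers measure 114 mm over their backs; the gripper's body (76 mm by 85 mm) begins 54 mm behind the grasp point. The pads swing forward as they close: fully open they stand 13 mm farther back than shut.
Start: joints at [0.971, 0.158, 1.597, -0, 1.386, -0.21], TCP at [0.219, 0.532, 0.231] pointing down, gripper open.
Joint ranges: [-2.91, 2.91], [-0.94, 2.29], [0.18, 2.7], [-1.29, 4.43], [0.17, 2.64], [-3, 3]. Speed limits (rad/s): [2.57, 2.57, 3.14, 3.14, 3.14, 3.14].

INTERFACE

Orientations are given as a rotation vector (axis times angle).
In Python, from workcell import * gives the robot as it stands.
- The arm moves only by the tool servo_tool, never from a script. Its argument "commands" is a list of rows, each a list of 3 entries, a list of its own where there are three numbers: the gripper's target within -1 to 1 (fully open at 1, half-way at 0, shut at -1), then the shift along the tool's x, y, z in mm, then the turn, a rotation vector about the tool's x, y, z in rad. A call has 1 to 8 rows; each row is the pose to reach, as a shift and turn from the pose measured when the call began, along the tool's axes at that moment; what a row does not reach only later rows make up. A row lasts 1/12 s, in which the tool goes at most 41.7 mm and 7.16 degrees, less where a joint would pass 70% of its speed; a pose out of reach is approached as far as the arm can. A call with a gripper value outside its range is refused whole. The fingers move at their own pace and stop on an object; "force" is the grip in N (left out, the last holds). Time passes only in rows, so rows that repeat a pose let the fingers close. It gives the time, the measured TCP pose, the force and the opening at its end, in the units of the state.
- get_state(): the state, without advancing time (a new reading comes with each control period).
- snapshot(name): name is "scene" or "top" or "wrist"; returns a dict with "image" (384x512x3 uint8, blue, green, red), "intrinsics" (3x3 intrinsics, pixels), "D" ([k1, k2, p1, p2, k3] as OpenCV has them; the pictures are not rectified), "rvec" (rotation vector, rad) and "tvec" (3), from world to camera coordinates, as OpenCV has them; the wrist camera has in their place "tool_from_camera" (4x4, takes a point from camera to tool coordinates, whose origin is the TCP and whose axes are the flange's). Camera axes: x right, y down, z forward; pixel columns grow to the right and rows downward; lengths in m; the calibration is good to about 2 mm. A picture is of the moment at which its call begins: read the wrist's pose just before it. There is no depth.
- close_job(): hands the job in, once; it reports no verdict.
Trained networks look in a picture, given as the dict that the camera call returned (one of the last four; its "shot" number tells which), for a name from the list of things; names that differ only in an ending like _2 or _b are one class to them, and where a whole thing is asked for, a point or a joint stands for the part that bears it (a point fixed in the world has none). Each returns a list of dicts, best first, with "confidence" (0 to 1); they miss things now and then, are a little off and sometimes report something else, mostly with a low value. They report only what shows in the picture. A call takes as long as a camera call.
- spot_in(picture, query): "bbox" ([left, top, width, height] in pixels, round what is visible of it).
The state is a dict: "time_s": time; "qpos": joint angles; "joint_vel": joint speeds; "joint_efforts": joint torques, N m; "tcp_pos": TCP position; "ee_rot": TCP orientation; "wrist_force": force on the tool from outside, world axes, zero at the start; "ft_torque": the same for the moment, N m; "width": finger opening in m.
Only numpy, scipy, OpenCV 4.12 (cv2) and the standard library are available. Lean on these libraries where they do the work, as an engineer would, in place of code of your own. Each camera call takes 0.05 s, during which the arm holds its last target.

TASK

Lower the hinged steel lid of the square glass treat jar until it is fully shut, then slide the sprung hold-down leg out over the lid until its pointer lines up with the clip that marks the length, with the cam lever still open. Keeping the leg at that mark, slide its cam lever fully closed by squeezing lever and grip tab together, and finish still holding the leg and lever squeezed: do not let go, because the leg springs back until somebody pins it. Leave the bowl, brush, bottle opener and toy where they are.

Things in the scene. Friction and masses are not known exactly. Their poses are not given: they have to be found in the camera images.
- station: Fixed jar stand: wooden board 150 x 360 x 14 mm; origin at the centre of its underside, z up. +y: the way the leg slides out, towards the jar; x: across the leg. Carries the square glass jar (110 x 110 mm, rim 150 mm high, centre x 0, y +90 mm) and at its -y side an aluminium rail deck (x -35 to +35, y -175 to +30 mm, top 164 mm high). Heights are above the counter.
- lid_hinge (a point): Middle of the lid's hinge axis, at the jar's far (+x) rim, 150 mm above the counter; the axis runs along the station's y.
- lid (a joint): Lid angle in rad: 0 shut and level; starts 0.6 to 1.0 open. The stiff hinge stays where left; pushing straight down on the upper face 40 mm to the -x side of the hinge axis takes about 5 N and shuts it. Flat stainless plate 118 (x) by 114 (y) mm, 8 mm thick, no knob; shut, its upper face is 158 mm high.
- lid_edge (a point): Middle of the lid's free edge (opposite the hinge), on the upper face, 116 mm from the hinge axis.
- leg: Sliding hold-down leg: flat steel bar 22 mm wide along station y, rubber end towards the jar. Origin on the bar's underside below the middle of its grip head, 166 mm high; axes as the station's. Slides up to 100 mm in +y from its stop, where it starts; a spring pulls it back to -y with 2.5 N at the stop, 5 N at full length, even with the lever closed.
- grip (a point): Middle of the leg's grip head, 200 mm high (head top 220 mm), half-way between fixed tab and closed lever, which face each other across x and are 22 to 24 mm wide along y. Tab's outer face at x = +14 mm from here; lever's outer face at x = -28 mm open, -14 mm closed. Squeeze along x, from above.
- cross_bar (a point): Middle of the -y face of the leg's cross bar, 13 mm ahead (+y) of the grip's middle, 197 mm high. The bar is 120 mm long along x, 8 mm thick, 178 to 216 mm high. Open fingers standing on both x sides of the grip head and moved in +y push on this face and take the leg along; the spring keeps it against them.
- lever_face (a point): Middle of the lever's outer (-x) face, 200 mm above the counter.
- lever (a joint): Cam lever position in m: 0 open, 0.014 fully closed (moved in +x, against the head). It starts at 0 to 0.003, stays where it is left, and takes about 3 N to slide.
- pointer (a point): Tip of the thin pointer that sticks out in +x from the leg, 45 mm ahead (+y) of the grip's middle, 174 mm above the counter.
- mark (a point): The length mark: a fixed steel clip 10 mm wide along y, on the rail deck's +x edge, 140 to 186 mm above the counter; this point is in the middle of its width, on its -x face at pointer height. Axes as the station's. The leg is at its mark when pointer and mark have the same station y; the clip stands 40 to 80 mm beyond the pointer's start.
- bowl_centre (a point): Centre of a pink plastic feeding bowl, 140 mm across, 50 mm high; bystander.
- brush_centre (a point): Centre of a rubber curry brush 60 x 110 x 28 mm; bystander.
- opener_centre (a point): Centre of a chrome bottle opener about 145 mm long, 6 mm thick; bystander.
- toy_centre (a point): Centre of a hard plastic toy ball, 66 mm across, 62 mm high, with a flat foot; bystander.

How it is judged:
On the way, in this order (a step that is already met when the one before it is completed fails the run):
1. the jar's lid is shut (value of joint lid below 0.06 rad), for 0.2 s.
2. the leg's pointer stands at the clip with the lever still open (y of pointer in the frame of mark between -0.006 and 0.006 m and value of joint lever below 0.006 m), for 0.2 s.
3. the lever is closed with the leg still at the mark (y of pointer in the frame of mark between -0.006 and 0.006 m and value of joint lever above 0.0115 m), for 0.2 s.
At the end, for the whole second after the job is handed in: The lid is shut (under 0.06 rad), the pointer is within 6 mm of the middle of the clip along the leg, the lever is closed to within 2.5 mm of its stop, and the fingers are still gripping the leg and lever (over 4 N) with the leg at rest (all of step 3 and value of joint lid below 0.06 rad and contact force between the fingers and leg above 4 N and linear speed of leg below 0.02 m/s); the arm keeps its last pose, push and grip.
It fails at once if the lever is closed while the leg is away from its mark (more than 15 mm) (value of joint lever above 0.0115 m and (y of pointer in the frame of mark below -0.015 m or y of pointer in the frame of mark above 0.015 m)).
It fails at once if a bystander is moved by more than 30 mm (distance of any of bowl_centre, brush_centre, opener_centre, toy_centre from where it was at the start of the episode above 0.03 m).
It also fails if it takes over 45 s, if anything falls off the work surface, if the arm or the gripper's body presses on something with over 40 N, if the wrist force passes 120 N, or if a joint passes its speed limit or range.

## Working session

There is one attempt and no reset: what is moved stays moved. The work goes in short steps, Python scripts to look and compute and a tool call to move; the robot and the scene stay as the last step left them, time stands still between calls to the robot, and variables do not carry over. Pictures are saved under pics/ and viewed, and the job is handed in when it is done.

Besides the shell and the picture viewer there is one more tool, called after ">>>" in YAML: its name, and indented under it one key for each argument. servo_tool: Moves the arm, as the interface text tells. Its arguments: {"type":"object","properties":{"commands":{"type":"array","items":{"type":"array"}},"force":{"type":"number"}},"required":["commands"]}

```bash
mkdir -p pics
cat > h.py <<'E'
from workcell import *
import numpy as np, cv2
E
python3 - <<'E'
from h import *
s=get_state();print({k:np.round(v,3) for k,v in s.items()})
for n in ["scene","top"]:
    p=snapshot(n);cv2.imwrite(f"pics/{n}0.png",cv2.resize(p["image"],(800,600)))
    np.savez(f"{n}0.npz",**{k:np.array(v) for k,v in p.items()})
    print(n,p["intrinsics"],p["D"],p["rvec"],p["tvec"])
    for q in ["station","lid","leg","lever","mark","grip","pointer","cross_bar","lever_face","lid_edge","bowl_centre","brush_centre","opener_centre","toy_centre"]:
        try:
            r=spot_in(p,q);print(q,[(np.round(a["bbox"],0).tolist(),round(a["confidence"],2)) for a in r[:2]])
        except Exception as e: print(q,e)
print(get_state()["time_s"])
E
```

```text
{'time_s': np.float64(0.0), 'qpos': array([ 0.971,  0.159,  1.598, -0.   ,  1.386, -0.21 ]), 'joint_vel': array([-0.   ,  0.   ,  0.002,  0.001, -0.001,  0.001]), 'joint_efforts': array([ 0.0000e+00, -3.9600e+01, -3.3143e+01, -0.0000e+00,  8.0000e-03,
       -0.0000e+00]), 'tcp_pos': array([0.218, 0.531, 0.23 ]), 'ee_rot': array([-6.080e-01, -3.081e+00,  3.000e-03]), 'wrist_force': array([-0.366, -0.055, -0.878]), 'ft_torque': array([ 0.005, -0.079, -0.003]), 'width': np.float64(0.085)}
scene [[466.06961495   0.         249.67671369]
 [  0.         466.06961495 193.93107429]
 [  0.           0.           1.        ]] [-0.16995465  0.          0.          0.          0.        ] [ 0.88843984  2.38350364 -1.1802361 ] [ 0.3912838  -0.14511066  1.22188176]
station [([174.0, 109.0, 187.0, 197.0], 0.64)]
lid [([261.0, 133.0, 92.0, 93.0], 0.93), ([221.0, 112.0, 10.0, 10.0], 0.55)]
leg [([196.0, 113.0, 81.0, 56.0], 0.77)]
lever [([198.0, 113.0, 76.0, 57.0], 0.69)]
mark [([244.0, 162.0, 12.0, 26.0], 0.76), ([351.0, 207.0, 30.0, 29.0], 0.65)]
grip [([194.0, 108.0, 80.0, 60.0], 0.64)]
pointer [
[... 721 characters left out ...]
6.0, 161.0, 82.0, 58.0], 0.19)]
lid [([183.0, 169.0, 56.0, 47.0], 0.73)]
leg [([245.0, 159.0, 84.0, 58.0], 0.82)]
lever [([304.0, 197.0, 11.0, 3.0], 0.44)]
mark []
grip [([244.0, 162.0, 83.0, 57.0], 0.66)]
pointer [([244.0, 158.0, 85.0, 60.0], 0.98)]
cross_bar [([272.0, 134.0, 26.0, 22.0], 0.72), ([246.0, 160.0, 79.0, 60.0], 0.65)]
lever_face [([302.0, 195.0, 16.0, 8.0], 0.49)]
lid_edge [([180.0, 176.0, 58.0, 39.0], 0.77)]
bowl_centre [([193.0, 115.0, 58.0, 51.0], 0.76)]
brush_centre [([194.0, 244.0, 44.0, 40.0], 0.77), ([181.0, 176.0, 60.0, 41.0], 0.55)]
opener_centre [([246.0, 158.0, 85.0, 61.0], 0.54), ([281.0, 244.0, 58.0, 28.0], 0.53)]
toy_centre [([273.0, 130.0, 23.0, 30.0], 0.83)]
1.5
```

View pics/scene0.png

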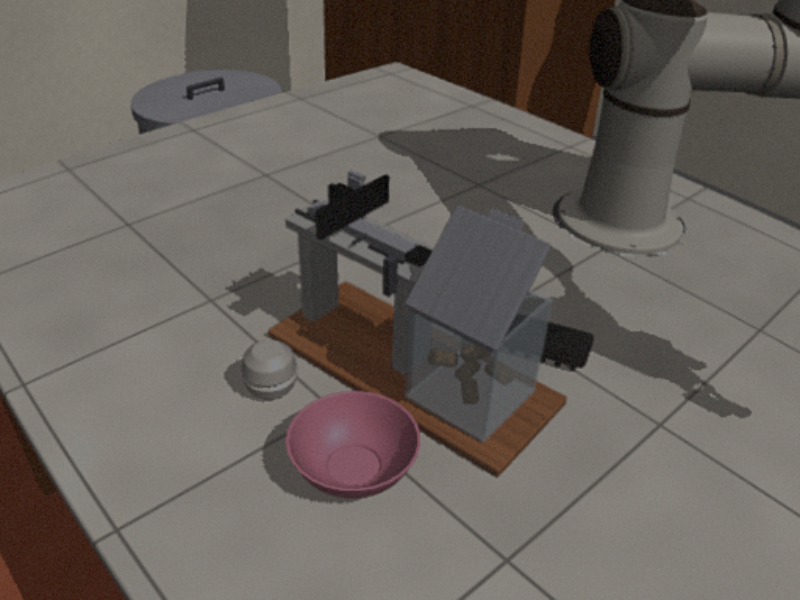

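View pics/top0.png

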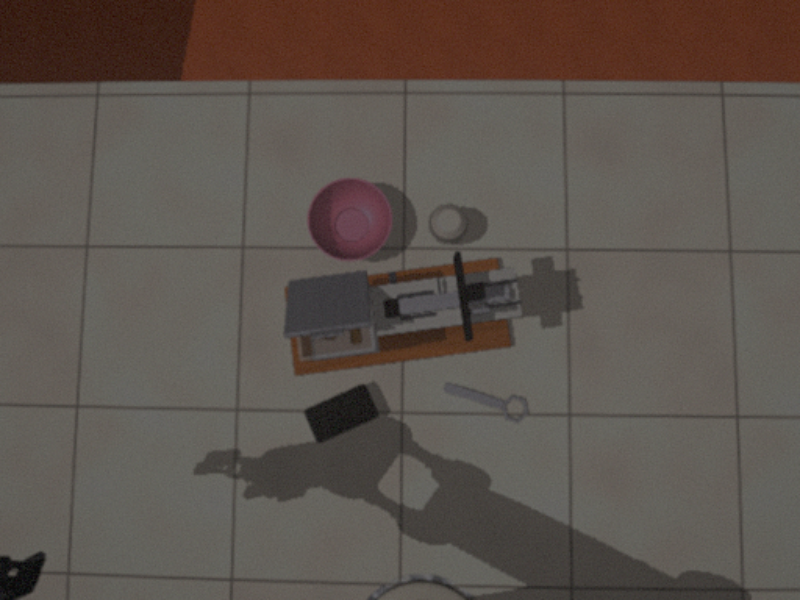

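Run:
```python
import numpy as np,cv2
for n,(x0,y0,x1,y1),f in [("scene",(160,100,370,310),3.7),("top",(165,140,345,260),4.4)]:
    im=np.load(f"{n}0.npz")["image"][y0:y1,x0:x1]
    cv2.imwrite(f"pics/{n}0c.png",cv2.resize(im,None,fx=min(f,600/(y1-y0)) if n=="scene" else f,fy=min(f,600/(y1-y0)) if n=="scene" else f,interpolation=cv2.INTER_CUBIC)[:600,:800])
```

```text
(no output)
```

View pics/scene0c.png

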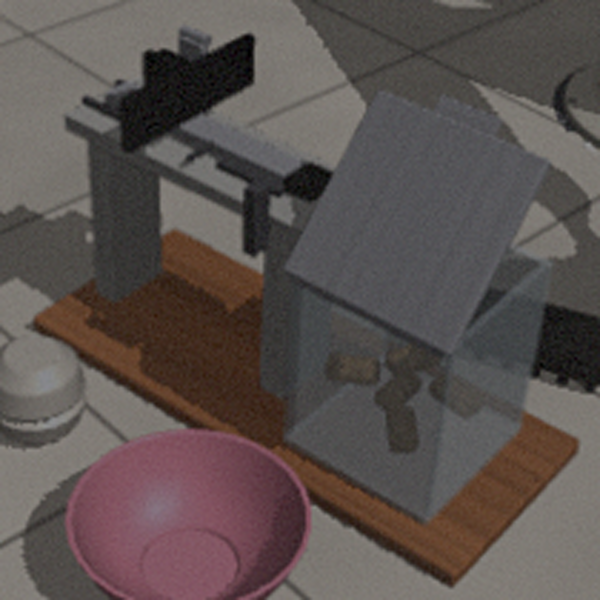

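View pics/top0c.png

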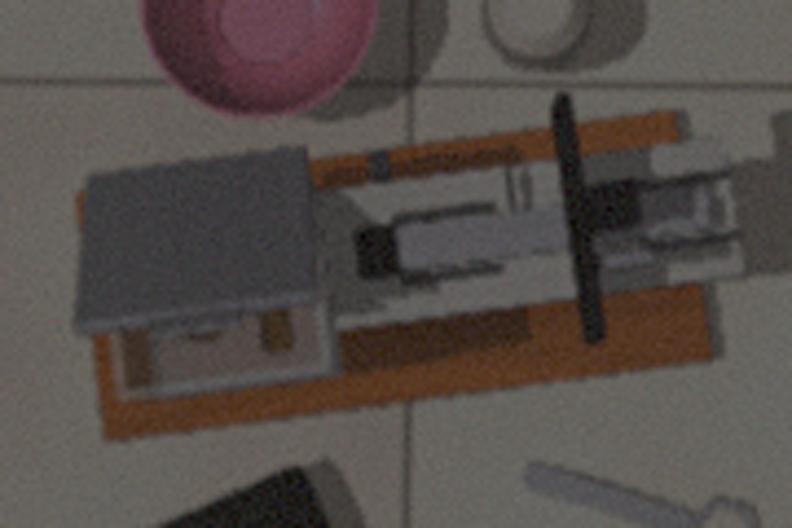

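```bash
cat >> h.py <<'E'
from scipy.optimize import least_squares
def proj(d,P):
    return cv2.projectPoints(np.array(P,float).reshape(-1,3),d["rvec"],d["tvec"],d["intrinsics"],d["D"])[0].reshape(-1,2)
def unproj(d,uv,z):
    n=cv2.undistortPoints(np.array(uv,float).reshape(-1,1,2),d["intrinsics"],d["D"]).reshape(-1,2)
    R=cv2.Rodrigues(d["rvec"])[0];c=-R.T@np.ravel(d["tvec"])
    r=np.c_[n,np.ones(len(n))]@R
    return c+r*((z-c[2])/r[:,2])[:,None]
def s2w(p,P):
    P=np.array(P,float).reshape(-1,3);c,s=np.cos(p[2]),np.sin(p[2])
    return np.c_[p[0]+c*P[:,0]-s*P[:,1],p[1]+s*P[:,0]+c*P[:,1],P[:,2]]
def w2s(p,P):
    P=np.array(P,float).reshape(-1,3);c,s=np.cos(p[2]),np.sin(p[2]);d=P[:,:2]-p[:2]
    return np.c_[c*d[:,0]+s*d[:,1],-s*d[:,0]+c*d[:,1],P[:,2]]
E
python3 - <<'E'
from h import *
T=dict(np.load("top0.npz"));S=dict(np.load("scene0.npz"))
tp=np.array([[105,438],[713,357],[683,112]])/4.4+[165,140]
tP=[[-.075,.18,.014],[-.075,-.18,.014],[.075,-.18,.014]]
k=600/210
sp=np.array([[577,442],[452,572],[35,322],[175,232]])/k+[160,100]
sP=[[-.075,.18,.014],[.075,.18,.014],[.075,-.18,.014],[-.075,-.18,.014]]
f=lambda p:np.r_[(proj(T,s2w(p,tP))-tp).ravel(),(proj(S,s2w(p,sP))-sp).ravel()]
r=least_squares(f,[.5,-0.05,0.1]);p=r.x;print(p,np.round(r.fun,1));np.save("st.npy",p)
t=lambda a,b:np.array([[a,b]])/4.4+[165,140]
s=lambda a,b:np.array([[a,b]])/k+[160,100]
pr=lambda n,w:print(n,np.round(w,3),np.round(w2s(p,w),4))
pr("clip top T",unproj(T,t(378,160),.186)); pr("clip top S",unproj(S,s(262,183),.186))
pr("ptr T1",unproj(T,t(527,170),.174));pr("ptr T2",unproj(T,t(510,172),.174));pr("ptr S",unproj(S,s(183,160),.174))
pr("cross T a",unproj(T,t(562,97),.216));pr("cross T b",unproj(T,t(593,340),.216))
pr("cross S",unproj(S,s(252,36),.216));pr("cross S",unproj(S,s(122,98),.216))
for n,pt in [("grip",[0,-.13,.2]),("clip35",[.035,0,.186])]:
    print(n,s2w(p,pt),proj(T,s2w(p,pt)),proj(S,s2w(p,pt)))
# lid angle
for th in [.6,.7,.8,.9,1.0]:
    e=[.055-.116*np.cos(th)+.008*0,.09,.15+.116*np.sin(th)+.008*np.cos(th)]
    q=proj(S,s2w(p,[e[0],.09+.057,e[2]]));q2=proj(S,s2w(p,[e[0],.09-.057,e[2]]))
    q3=proj(T,s2w(p,[e[0],.09+.057,e[2]]))
    print(th,(q-[160,100])*k,(q2-[160,100])*k,(q3-[165,140])*4.4)
E
```

```text
[0.53349946 0.04788459 0.14034967] [-1.9 -0.1 -0.9  0.4 -2.6 -1.4  0.9 -1.5 -0.4  0.7 -2.1 -3.2 -0.5 -3.1]
clip top T [[0.575 0.049 0.186]] [[ 0.041  -0.0045  0.186 ]]
clip top S [[0.572 0.054 0.186]] [[0.0388 0.0009 0.186 ]]
ptr T1 [[ 0.572 -0.024  0.174]] [[ 0.028  -0.0769  0.174 ]]
ptr T2 [[ 0.571 -0.016  0.174]] [[ 0.0282 -0.0685  0.174 ]]
ptr S [[ 0.579 -0.009  0.174]] [[ 0.0375 -0.0629  0.174 ]]
cross T a [[ 0.601 -0.038  0.216]] [[ 0.055  -0.0945  0.216 ]]
cross T b [[ 0.487 -0.053  0.216]] [[-0.0603 -0.0929  0.216 ]]
cross S [[ 0.493 -0.045  0.216]] [[-0.0535 -0.0866  0.216 ]]
cross S [[ 0.606 -0.034  0.216]] [[ 0.0599 -0.0908  0.216 ]]
grip [[ 0.55168508 -0.08083714  0.2       ]] [[312.47344769 186.78545168]] [[211.13063718 122.87449922]]
clip35 [[0.56815531 0.05278071 0.186     ]] [[249.19658117 179.35944491]] [[252.76815867 162.91406384]]
0.6 [[560.75382401 168.2881515 ]] [[392.33694694  97.32661919]] [[ 76.2053557  363.93007762]]
0.7 [[556.8087656  159.76480993]] [[386.51904106  88.55995025]] [[ 70.80976034 348.34709606]]
0.8 [[551.69779655 152.93825484]] [[379.54351576  81.35837823]] [[ 65.45011694 330.59251103]]
0.9 [[545.4235032  147.94667249]] [[371.43578208  75.85233005]] [[ 60.20163055 310.85048863]]
1.0 [[538.00105113 144.91967243]] [[362.23560949  72.16380547]] [[ 55.14104268 289.34995132]]
```

```bash
cat >> h.py <<'E'
def wire(d,p,ly=None,th=None):
    L=[]
    def box(a,b):
        a,b=np.array(a),np.array(b)
        c=np.array([[(a,b)[i>>j&1][j] for j in range(3)] for i in range(8)])
        for i in range(8):
            for j in range(3):
                k=i^(1<<j)
                if k>i:L.append((c[i],c[k]))
    box([-.075,-.18,0],[.075,.18,.014]); box([-.055,.035,.014],[.055,.145,.15]); box([-.035,-.175,.160],[.035,.03,.164])
    if ly is not None:
        box([-.06,ly+.013,.178],[.06,ly+.021,.216]); L.append((np.array([0.011,ly+.045,.174]),np.array([.035,ly+.045,.174])))
    if th is not None:
        c,s=np.cos(th),np.sin(th)
        q=lambda x,y,z:np.array([.055-x*c+z*s,y,.15+x*s+z*c])
        a=[q(0,.033,.008),q(.116,.033,.008),q(.116,.147,.008),q(0,.147,.008)]
        for i in range(4):L.append((a[i],a[(i+1)%4]))
    return L
def overlay(d,p,name,roi,f,**k):
    x0,y0,x1,y1=roi
    im=cv2.convertScaleAbs(cv2.resize(d["image"][y0:y1,x0:x1],None,fx=f,fy=f,interpolation=cv2.INTER_CUBIC),alpha=1.6)
    for a,b in wire(d,p,**k):
        q=np.round(((proj(d,s2w(p,[a,b]))-[x0,y0]+.5)*f-.5)).astype(int)
        cv2.line(im,tuple(map(int,q[0])),tuple(map(int,q[1])),(0,255,0),1)
    cv2.imwrite(name,im)
E
python3 - <<'E'
from h import *
T=dict(np.load("top0.npz"));S=dict(np.load("scene0.npz"));p=np.load("st.npy")
overlay(S,p,"pics/so1.png",(160,100,370,310),600/210,ly=-.11,th=.8)
overlay(T,p,"pics/to1.png",(165,140,345,260),4.4,ly=-.11,th=.8)
s=get_state();R=cv2.Rodrigues(s["ee_rot"])[0];print(R.round(3),s["tcp_pos"])
print(s2w(p,[0,.09,.2]))
E
```

```text
[[-0.925  0.38  -0.   ]
 [ 0.38   0.925  0.   ]
 [ 0.    -0.    -1.   ]] [0.21849477 0.53184697 0.23129149]
[[0.52090942 0.13699963 0.2       ]]
```

View pics/so1.png

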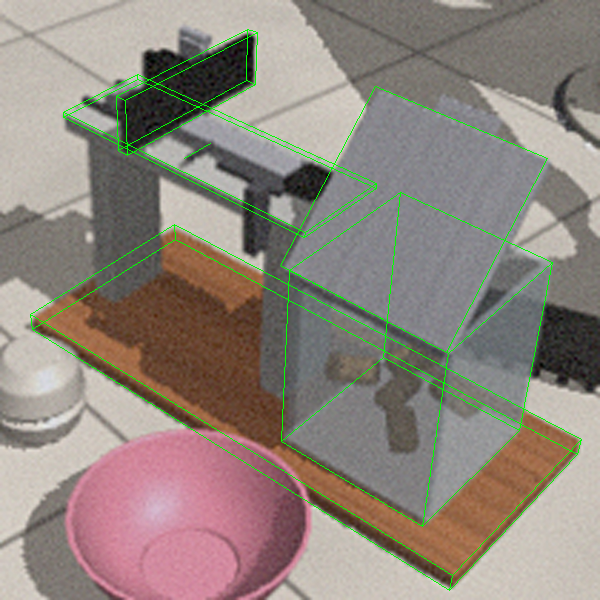

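View pics/to1.png

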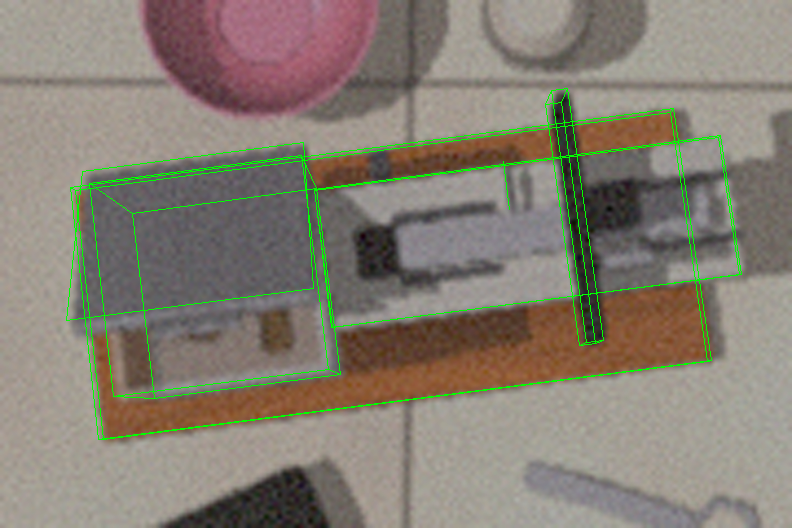

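>>> servo_tool:
  commands:
    - [-1,[-430,-250,-90],[0,0,1.04]]
    - [-1,[-430,-250,-90],[0,0,1.04]]
    - [-1,[-430,-250,-90],[0,0,1.04]]
    - [-1,[-430,-250,-90],[0,0,1.04]]
    - [-1,[-430,-250,-90],[0,0,1.04]]
    - [-1,[-430,-250,-90],[0,0,1.04]]
    - [-1,[-430,-250,-90],[0,0,1.04]]
    - [-1,[-430,-250,-90],[0,0,1.04]]

```text
time_s: 2.17
tcp_pos: [0.419, 0.2699, 0.2913]
ee_rot: [2.019, 2.407, 0.001]
wrist_force: [0.3, 0.2, 0.2]
width: 0.0001
```

```bash
cat >> h.py <<'E'
def rel(target,yaw=None,p=None):
    s=get_state();R=cv2.Rodrigues(s["ee_rot"])[0];t=np.array(s["tcp_pos"])
    p=np.load("st.npy") if p is None else p
    print("t",round(float(s["time_s"]),2),"tcp st mm",(w2s(p,t)*1e3).round(1),"F",np.round(s["wrist_force"],1),"w",round(float(s["width"])*1e3,1))
    g=s2w(p,target)[0]; print("shift mm",(R.T@(g-t)*1e3).round(1))
    c,q=np.cos(p[2]),np.sin(p[2]); Rd=np.array([[q,c,0],[-c,q,0],[0,0,-1]]).astype(float)
    # tool y = +station x ; tool z down ; tool x = y cross z
    y=np.array([c,q,0]);z=np.array([0,0,-1.]);x=np.cross(y,z);Rd=np.c_[x,y,z]
    print("turn",cv2.Rodrigues(R.T@Rd)[0].ravel().round(3),"q",np.round(s["qpos"],2))
E
python3 -c "
from h import *
rel([0,.09,.25])"
```

```text
t 2.17 tcp st mm [[-82.3 235.8 291.3]] F [0.3 0.2 0.2] w 0.1
shift mm [-148.6   77.2   41.3]
turn [ 0.001 -0.     0.035] q [ 0.33 -0.08  1.72  0.    1.5   0.15]
```

>>> servo_tool:
  commands:
    - [-1,[-149,77,0],[0,0,0.035]]
    - [-1,[-149,77,0],[0,0,0.035]]
    - [-1,[-149,77,0],[0,0,0.035]]
    - [-1,[-149,77,0],[0,0,0.035]]
    - [-1,[-149,77,25],[0,0,0.035]]
    - [-1,[-149,77,50],[0,0,0.035]]
    - [-1,[-149,77,65],[0,0,0.035]]
    - [-1,[-149,77,75],[0,0,0.035]]

```text
time_s: 2.83
tcp_pos: [0.5201, 0.1361, 0.2143]
ee_rot: [-2.061, -2.369, 0.002]
wrist_force: [0.3, 0.4, 2.3]
width: 0.0001
```

```bash
python3 -c "
from h import *
rel([0,.09,.158])"
```

```text
t 2.83 tcp st mm [[ -0.9  89.2 214.3]] F [0.3 0.4 2.3] w 0.1
shift mm [ 0.7  1.  56.3]
turn [-0.002 -0.001 -0.001] q [ 0.03  0.08  1.72  0.    1.35 -0.11]
```

>>> servo_tool:
  commands:
    - [-1,[0,0,10],[0,0,0]]
    - [-1,[0,0,20],[0,0,0]]
    - [-1,[0,0,30],[0,0,0]]
    - [-1,[0,0,39],[0,0,0]]
    - [-1,[0,0,47],[0,0,0]]
    - [-1,[0,0,52],[0,0,0]]
    - [-1,[0,0,55],[0,0,0]]
    - [-1,[0,0,55],[0,0,0]]

```text
time_s: 3.5
tcp_pos: [0.5197, 0.1362, 0.1586]
ee_rot: [-2.06, -2.369, 0.002]
wrist_force: [-0.7, -0.8, 0.2]
width: 0.0
```

```bash
python3 -c "
from h import *
rel([0,.09,.158])"
```

```text
t 3.5 tcp st mm [[ -1.3  89.3 158.6]] F [-0.7 -0.8  0.2] w 0.0
shift mm [0.7 1.3 0.6]
turn [-0.003 -0.001 -0.001] q [ 0.03  0.13  1.78  0.    1.24 -0.11]
```

>>> servo_tool:
  commands:
    - [-1,[0,0,2],[0,0,0]]
    - [-1,[0,0,3],[0,0,0]]
    - [-1,[0,0,3],[0,0,0]]

```text
time_s: 3.75
tcp_pos: [0.5204, 0.1362, 0.1579]
ee_rot: [-2.061, -2.37, 0.001]
wrist_force: [-6.3, -0.8, 12.8]
width: 0.0004
```

>>> servo_tool:
  commands:
    - [-1,[0,0,-40],[0,0,0]]
    - [-1,[0,0,-82],[0,0,0]]
    - [1,[50,0,-122],[0,0,0]]
    - [1,[90,0,-140],[0,0,0]]
    - [1,[130,0,-140],[0,0,0]]
    - [1,[170,0,-140],[0,0,0]]
    - [1,[200,0,-140],[0,0,0]]
    - [1,[200,0,-140],[0,0,0]]

```text
time_s: 4.42
tcp_pos: [0.4912, 0.3399, 0.2986]
ee_rot: [-2.054, -2.374, -0.004]
wrist_force: [-0.1, 0.6, -0.3]
width: 0.0725
```

Run:
```python
from h import *
rel([0,-.112,.25])
s=get_state()
p=snapshot("wrist");cv2.imwrite("pics/w1.png",cv2.convertScaleAbs(cv2.resize(p["image"],(800,600)),alpha=1.6))
np.savez("w1.npz",pos=s["tcp_pos"],rot=s["ee_rot"],**{k:np.array(v) for k,v in p.items()})
print(p["tool_from_camera"],p["intrinsics"],p["D"])
for q in ["leg","mark","pointer","lever"]:
    r=spot_in(p,q);print(q,[(np.round(a["bbox"],0).tolist(),round(a["confidence"],2)) for a in r[:2]])
t=snapshot("scene");np.savez("scene1.npz",**{k:np.array(v) for k,v in t.items()})
overlay(t,np.load("st.npy"),"pics/s1.png",(160,100,370,310),600/210,ly=-.11,th=0)
```

```text
t 4.42 tcp st mm [[ -1.  295.  298.6]] F [-0.1  0.6 -0.3] w 72.5
shift mm [-407.2   -0.7   47.2]
turn [ 0.    -0.004  0.004] q [0.4  0.18 1.44 0.   1.52 0.26]
[[ 9.79012264e-04 -9.56119102e-01 -2.92976626e-01  7.31669869e-02]
 [ 9.99999518e-01  9.56884434e-04  2.18844439e-04  1.09379183e-03]
 [ 7.11034245e-05 -2.92976699e-01  9.56119579e-01 -1.43999655e-01]
 [ 0.00000000e+00  0.00000000e+00  0.00000000e+00  1.00000000e+00]] [[287.79848982   0.         254.89586767]
 [  0.         287.79848982 194.52771076]
 [  0.           0.           1.        ]] [0.00706212 0.         0.         0.         0.        ]
leg [([193.0, 232.0, 110.0, 112.0], 0.37)]
mark [([194.0, 305.0, 108.0, 38.0], 0.17)]
pointer []
lever []
```

View pics/w1.png

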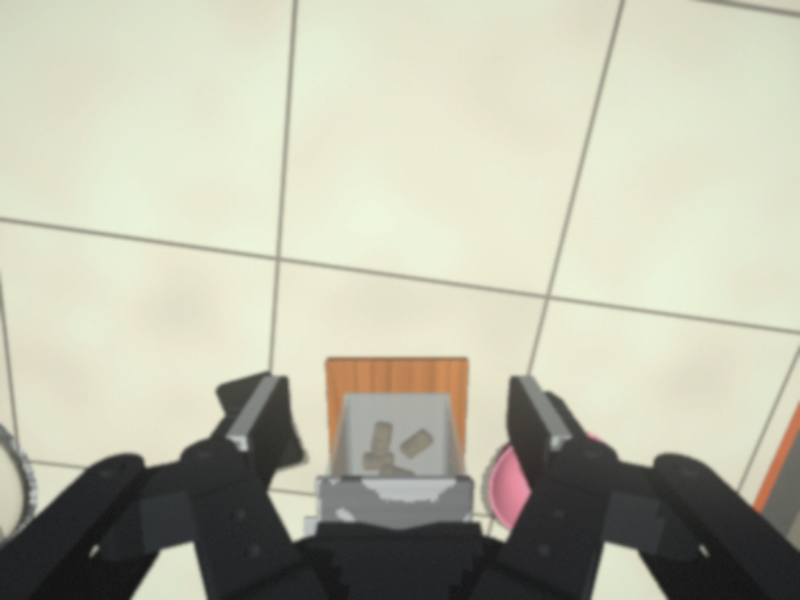

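View pics/s1.png

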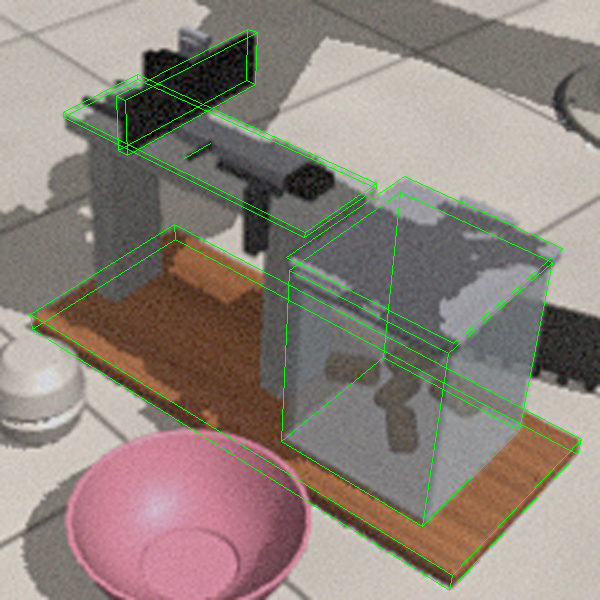

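>>> servo_tool:
  commands:
    - [1,[-435,0,0],[0,0,0]]
    - [1,[-435,0,0],[0,0,0]]
    - [1,[-435,0,0],[0,0,0]]
    - [1,[-435,0,0],[0,0,0]]
    - [1,[-435,0,0],[0,0,0]]
    - [1,[-435,0,0],[0,0,0]]
    - [1,[-435,0,0],[0,0,0]]
    - [1,[-435,0,0],[0,0,0]]

```text
time_s: 5.38
tcp_pos: [0.5382, 0.0006, 0.2982]
ee_rot: [2.066, 2.366, -0.001]
wrist_force: [0.4, 0.6, 0.2]
width: 0.0857
```

>>> servo_tool:
  commands:
    - [1,[-100,0,0],[0,0,0]]
    - [1,[-100,0,0],[0,0,0]]
    - [1,[-100,0,0],[0,0,0]]
    - [1,[-100,0,0],[0,0,0]]

```text
time_s: 5.72
tcp_pos: [0.5511, -0.1043, 0.298]
ee_rot: [2.075, 2.358, -0.004]
wrist_force: [-0.5, 0.1, 0.3]
width: 0.0851
```

```bash
cat > look.py <<'E'
from h import *
import sys
n=sys.argv[1];ly=float(sys.argv[2]);cy=float(sys.argv[3])
rel([0,ly,.25])
s=get_state()
p=snapshot("wrist")
R=cv2.Rodrigues(s["ee_rot"])[0];M=np.eye(4);M[:3,:3]=R;M[:3,3]=s["tcp_pos"]
C=np.linalg.inv(M@np.array(p["tool_from_camera"]))
d=dict(image=p["image"],intrinsics=np.array(p["intrinsics"]),D=np.array(p["D"]),rvec=cv2.Rodrigues(C[:3,:3])[0],tvec=C[:3,3])
np.savez(n+".npz",**d)
cv2.imwrite(f"pics/{n}.png",cv2.convertScaleAbs(cv2.resize(p["image"],(800,600),interpolation=cv2.INTER_CUBIC),alpha=1.3))
st=np.load("st.npy")
for nm,q in [("clip",[.035,cy,.174]),("cliptop",[.035,cy,.186]),("ptr",[.03,ly+.045,.174]),("barL",[-.06,ly+.013,.216]),("barR",[.06,ly+.013,.216])]:
    print(nm,(proj(d,s2w(st,q))*800/512).round(0))
for q in ["leg","mark","pointer","lever"]:
    r=spot_in(p,q);print(q,[(np.round(np.array(a["bbox"])*800/512,0).tolist(),round(a["confidence"],2)) for a in r[:2]])
E
python3 look.py w2 -.111 -.002
```

```text
t 5.72 tcp st mm [[  -3.9 -153.2  298. ]] F [-0.5  0.1  0.3] w 85.1
shift mm [42.3  3.4 47.9]
turn [-0.001  0.002 -0.013] q [-0.4   0.08  1.55 -0.    1.51 -0.53]
clip [[468.   6.]]
cliptop [[472.  -2.]]
ptr [[455. 139.]]
barL [[281. 205.]]
barR [[525. 202.]]
leg [([281.0, 1.0, 242.0, 307.0], 0.57)]
mark [([460.0, 0.0, 38.0, 45.0], 0.66)]
pointer [([282.0, 5.0, 248.0, 300.0], 0.62)]
lever [([340.0, 209.0, 32.0, 47.0], 0.79)]
```

View pics/w2.png

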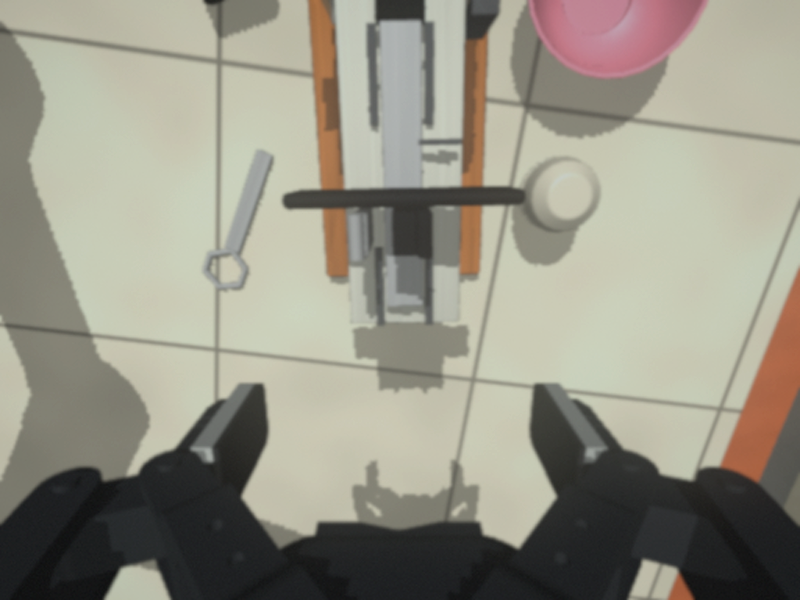

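>>> servo_tool:
  commands:
    - [1,[34,4,0],[0,0,-0.01]]
    - [1,[34,4,0],[0,0,-0.01]]
    - [1,[34,4,0],[0,0,-0.01]]

```text
time_s: 6.22
tcp_pos: [0.5507, -0.0612, 0.2986]
ee_rot: [2.049, 2.381, -0.0]
wrist_force: [0.2, 0.3, 0.1]
width: 0.0854
```

```bash
python3 look.py w3 -.111 -.002; python3 -c "
from h import *
im=np.load('w3.npz')['image'][20:180,170:340]
cv2.imwrite('pics/w3c.png',cv2.resize(im,None,fx=3.75,fy=3.75,interpolation=cv2.INTER_CUBIC))"
```

```text
t 6.22 tcp st mm [[   1.7 -110.4  298.6]] F [0.2 0.3 0.1] w 85.4
shift mm [-0.6 -1.7 48.6]
turn [-0.     0.     0.009] q [-0.33  0.07  1.56 -0.    1.51 -0.48]
clip [[459.  99.]]
cliptop [[462.  96.]]
ptr [[445. 218.]]
barL [[278. 287.]]
barR [[508. 289.]]
leg [([282.0, 69.0, 228.0, 302.0], 0.72)]
mark [([454.0, 91.0, 34.0, 32.0], 0.84)]
pointer [([280.0, 69.0, 226.0, 298.0], 0.74), ([281.0, 4.0, 225.0, 381.0], 0.33)]
lever [([334.0, 290.0, 31.0, 48.0], 0.85)]
```

View pics/w3.png

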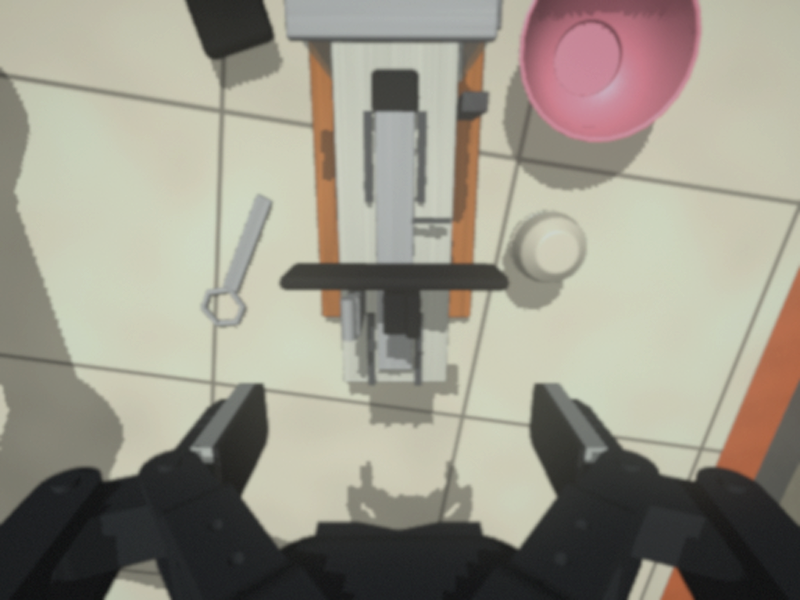

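View pics/w3c.png

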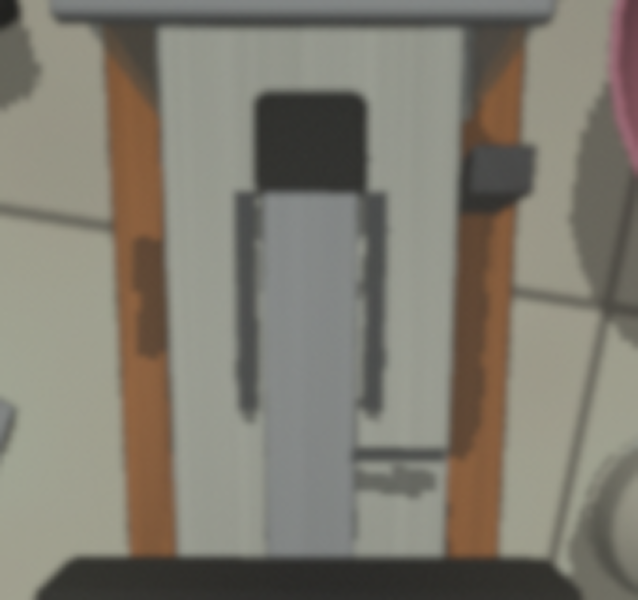

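```bash
python3 -c "
from h import *
d=dict(np.load('w3.npz'));p=np.load('st.npy')
c=lambda a,b:[(a+.5)/3.75-.5+170,(b+.5)/3.75-.5+20]
for n,q,z in [('clip top -y edge',c(472,192),.186),('clip top +y',c(472,145),.186),('ptr',c(447,454),.174),('barface L',c(37,598),.216),('deck end',c(463,25),.164)]:
    print(n,(w2s(p,unproj(d,[q],z))*1e3).round(1))
for n,q in [('barface',[[281*.64,289*.64],[508*.64,289*.64]])]: print(n,(w2s(p,unproj(d,q,.216))*1e3).round(1))
"
```

```text
clip top -y edge [[ 35.2  -9.1 186. ]]
clip top +y [[ 34.7   0.3 186. ]]
ptr [[ 33.7 -67.3 174. ]]
barface L [[-58.4 -94.3 216. ]]
deck end [[ 34.2  28.4 164. ]]
barface [[-58.4 -99.2 216. ]
 [ 60.  -97.9 216. ]]
```

>>> servo_tool:
  commands:
    - [1,[-9,-2,0],[0,0,0.009]]
    - [1,[-9,-2,10],[0,0,0.009]]
    - [1,[-9,-2,40],[0,0,0.009]]
    - [1,[-9,-2,70],[0,0,0.009]]
    - [1,[-9,-2,90],[0,0,0.009]]
    - [1,[-9,-2,105],[0,0,0.009]]
    - [1,[-9,-2,116],[0,0,0.009]]
    - [1,[-9,-2,122],[0,0,0.009]]

```text
time_s: 7.13
tcp_pos: [0.549, -0.0731, 0.1741]
ee_rot: [-2.064, -2.365, 0.003]
wrist_force: [-1.2, 0.5, 0.1]
width: 0.0851
```

```bash
python3 look.py w4 -.112 -.0045; python3 -c "
from h import *
rel([0,-.047,.176]);t=snapshot('scene');overlay(t,np.load('st.npy'),'pics/s4.png',(160,100,370,310),600/210,ly=-.112,th=0)"
```

```text
t 7.13 tcp st mm [[  -1.6 -121.9  174.1]] F [-1.2  0.5  0.1] w 85.1
shift mm [ 10.    1.3 -75.9]
turn [-0.003 -0.001 -0.004] q [-0.35  0.16  1.72 -0.    1.27 -0.49]
clip [[525.  -2.]]
cliptop [[538. -20.]]
ptr [[493. 226.]]
barL [[159. 377.]]
barR [[641. 376.]]
leg [([160.0, 1.0, 480.0, 489.0], 0.95)]
mark [([513.0, 1.0, 78.0, 51.0], 0.55)]
pointer [([160.0, 0.0, 480.0, 483.0], 0.76), ([280.0, 377.0, 66.0, 110.0], 0.38)]
lever [([283.0, 375.0, 63.0, 111.0], 0.9)]
t 7.38 tcp st mm [[   0.3 -122.4  177.7]] F [-0.6 -0.9  1. ] w 85.6
shift mm [75.4 -0.5  1.6]
turn [ 0.002  0.002 -0.004] q [-0.35  0.15  1.71 -0.    1.27 -0.49]
```

View pics/w4.png

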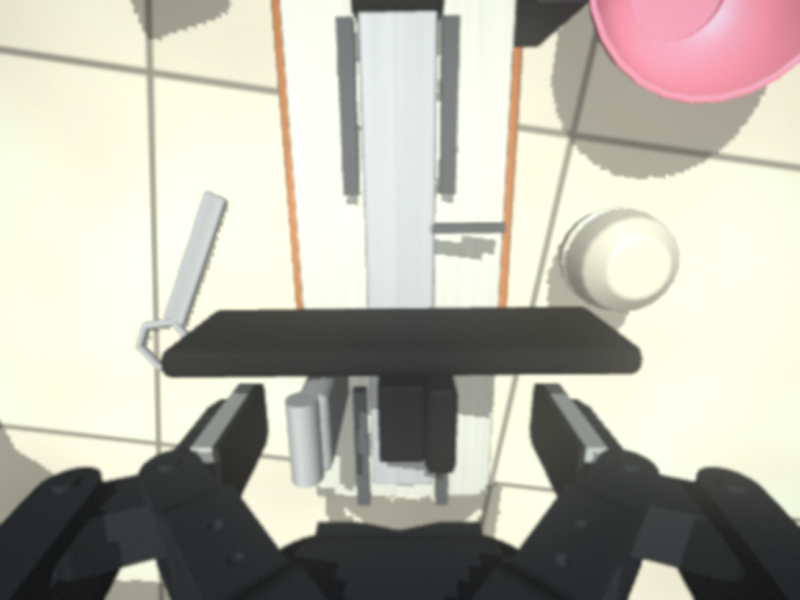

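View pics/s4.png

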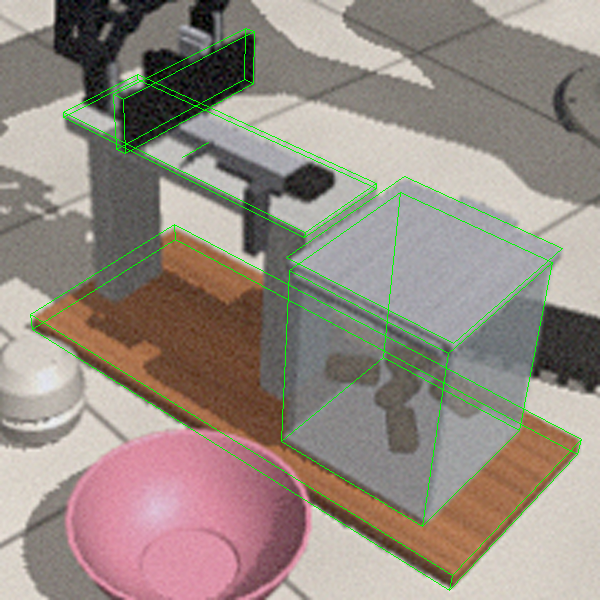

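>>> servo_tool:
  commands:
    - [1,[8,0,0],[0,0,0]]
    - [1,[16,0,0],[0,0,0]]
    - [1,[26,0,0],[0,0,0]]
    - [1,[36,0,0],[0,0,0]]
    - [1,[46,0,0],[0,0,0]]
    - [1,[56,0,0],[0,0,0]]
    - [1,[64,0,0],[0,0,0]]
    - [1,[68,0,0],[0,0,0]]

```text
time_s: 8.1
tcp_pos: [0.5415, -0.0046, 0.1778]
ee_rot: [2.061, 2.367, 0.0]
wrist_force: [-0.4, -4.0, 4.4]
width: 0.085
```

```bash
python3 look.py w5 -.055 -.0045; python3 -c "
from h import *
rel([0,-.047,.176])
im=np.load('w5.npz')['image'][60:160,220:380]
cv2.imwrite('pics/w5c.png',cv2.resize(im,None,fx=5,fy=5,interpolation=cv2.INTER_CUBIC))"
```

```text
t 8.1 tcp st mm [[  0.6 -53.1 177.8]] F [-0.4 -4.   4.4] w 85.0
shift mm [ -2.   -0.4 -72.2]
turn [ 0.002  0.002 -0.002] q [-0.23  0.12  1.75 -0.    1.27 -0.37]
clip [[499. 244.]]
cliptop [[507. 250.]]
ptr [[483. 260.]]
barL [[165. 412.]]
barR [[618. 411.]]
leg [([170.0, 0.0, 448.0, 523.0], 0.8), ([489.0, 218.0, 64.0, 50.0], 0.2)]
mark [([494.0, 217.0, 58.0, 55.0], 0.96)]
pointer [([168.0, 1.0, 447.0, 515.0], 0.94)]
lever [([283.0, 416.0, 57.0, 99.0], 0.68)]
t 8.35 tcp st mm [[  0.5 -54.5 177.5]] F [ 1.  -3.8  2.3] w 85.5
shift mm [ 7.5 -0.5  1.5]
turn [ 0.001  0.002 -0.004] q [-0.23  0.12  1.75 -0.    1.27 -0.37]
```

View pics/w5.png

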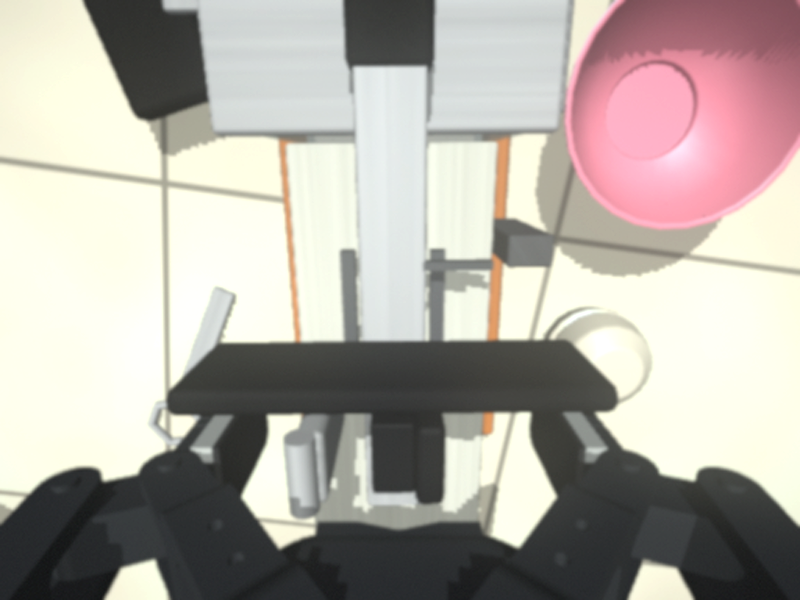

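View pics/w5c.png

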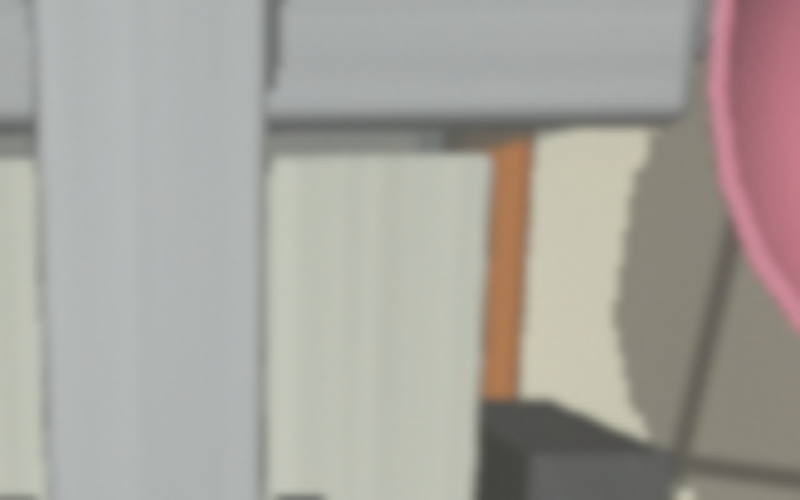

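```bash
python3 -c "
from h import *
d=dict(np.load('w5.npz'));p=np.load('st.npy')
im=d['image'][130:190,265:365]
im=cv2.resize(im,None,fx=8,fy=8,interpolation=cv2.INTER_CUBIC)
for cy,ly,col in [(-.0045,-.0555,(0,255,0))]:
  a=[[.035,cy-.005,.186],[.035,cy+.005,.186],[.035,cy+.005,.164],[.035,cy-.005,.164],[.011,ly+.045,.174],[.035,ly+.045,.174]]
  q=np.round((proj(d,s2w(p,a))-[265,130]+.5)*8).astype(int)
  cv2.polylines(im,[q[:4]],True,col,1);cv2.polylines(im,[q[4:]],False,(0,0,255),1)
cv2.imwrite('pics/w5d.png',im)"
```

```text
(no output)
```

View pics/w5d.png

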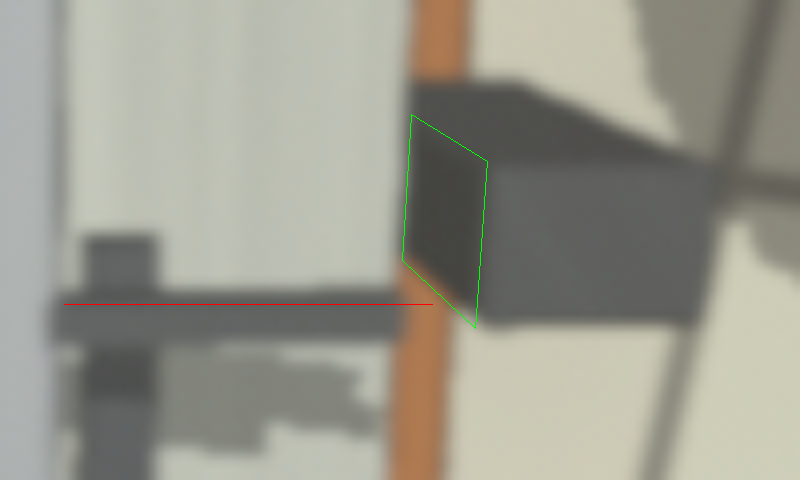

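>>> servo_tool:
  commands:
    - [1,[3,0,0],[0,0,0]]
    - [1,[6,0,0],[0,0,0]]
    - [1,[7,0,0],[0,0,0]]
    - [1,[7,0,0],[0,0,0]]

```text
time_s: 8.68
tcp_pos: [0.5405, 0.0011, 0.1774]
ee_rot: [2.064, 2.366, 0.0]
wrist_force: [-0.2, -3.9, 2.3]
width: 0.0853
```

```bash
cat > look2.py <<'E'
from h import *
import sys
n=sys.argv[1];rel([0,-.047,.176])
s=get_state();pk=snapshot("wrist")
R=cv2.Rodrigues(s["ee_rot"])[0];M=np.eye(4);M[:3,:3]=R;M[:3,3]=s["tcp_pos"]
C=np.linalg.inv(M@np.array(pk["tool_from_camera"]))
d=dict(image=pk["image"],intrinsics=np.array(pk["intrinsics"]),D=np.array(pk["D"]),rvec=cv2.Rodrigues(C[:3,:3])[0],tvec=C[:3,3])
np.savez(n+".npz",**d)
p=np.load('st.npy')
cv2.imwrite(f"pics/{n}.png",cv2.resize(pk["image"],(800,600),interpolation=cv2.INTER_CUBIC))
im=d['image'][140:200,265:365]
im=cv2.resize(im,None,fx=8,fy=8,interpolation=cv2.INTER_CUBIC)
cy=-.0045
a=[[.035,cy-.005,.186],[.035,cy+.005,.186],[.035,cy+.005,.164],[.035,cy-.005,.164],[.011,cy,.174],[.035,cy,.174]]
q=np.round((proj(d,s2w(p,a))-[265,140]+.5)*8).astype(int)
cv2.polylines(im,[q[:4]],True,(0,255,0),1);cv2.polylines(im,[q[4:]],False,(0,0,255),1)
cv2.imwrite(f'pics/{n}d.png',im)
E
python3 look2.py w6
```

```text
t 8.68 tcp st mm [[  0.4 -47.3 177.4]] F [-0.2 -3.9  2.3] w 85.3
shift mm [ 0.3 -0.4  1.4]
turn [ 0.001  0.001 -0.004] q [-0.22  0.12  1.75 -0.    1.27 -0.36]
```

View pics/w6d.png

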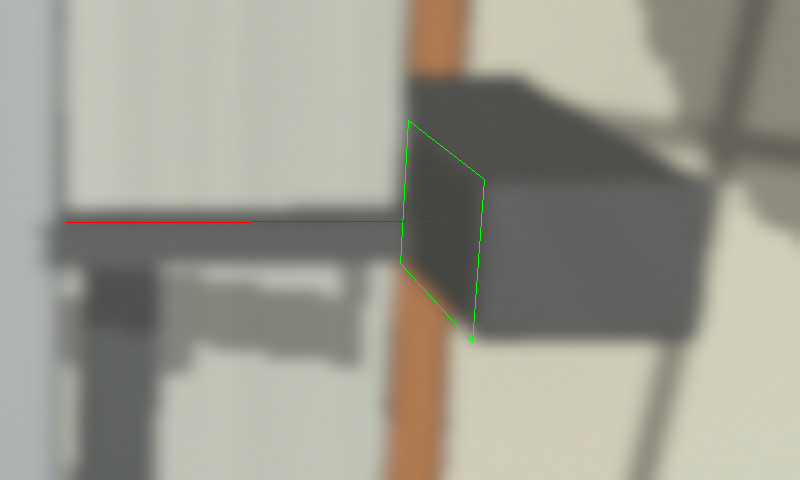

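View pics/w6.png

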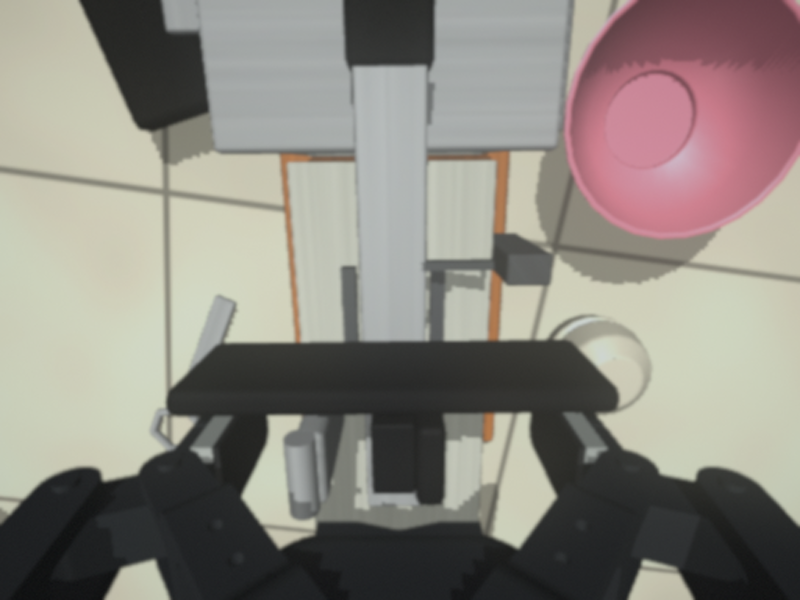

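>>> servo_tool:
  commands:
    - [1,[1,0,1],[0,0,0]]
    - [1,[1,0,1],[0,0,0]]
    - [1,[1,0,1],[0,0,0]]
    - [1,[1,0,1],[0,0,0]]
  force: 30

```text
time_s: 9.07
tcp_pos: [0.5404, 0.0021, 0.1762]
ee_rot: [2.064, 2.366, 0.0]
wrist_force: [0.6, -4.1, 1.4]
width: 0.0855
```

>>> servo_tool:
  commands:
    - [0.4,[0,0,0],[0,0,0]]
    - [0.2,[0,0,0],[0,0,0]]
    - [0.0,[0,0,0],[0,0,0]]
    - [-0.2,[0,0,0],[0,0,0]]
    - [-0.4,[0,0,0],[0,0,0]]
    - [-0.6,[0,0,0],[0,0,0]]
    - [-1,[0,0,0],[0,0,0]]
    - [-1,[0,0,0],[0,0,0]]
  force: 30

```text
time_s: 9.73
tcp_pos: [0.5391, 0.0019, 0.1767]
ee_rot: [-2.064, -2.368, 0.004]
wrist_force: [-8.0, -5.0, 8.2]
width: 0.0273
```

```bash
python3 look2.py w7
```

```text
t 9.73 tcp st mm [[ -0.9 -46.3 176.7]] F [-8.  -5.   8.2] w 27.3
shift mm [-0.7  0.9  0.7]
turn [-0.002  0.001 -0.004] q [-0.22  0.12  1.76 -0.    1.27 -0.36]
```

View pics/w7d.png

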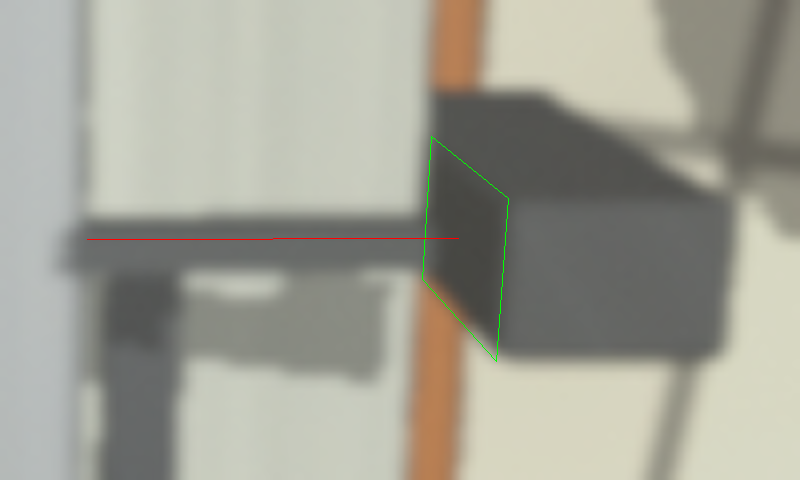

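View pics/w7.png

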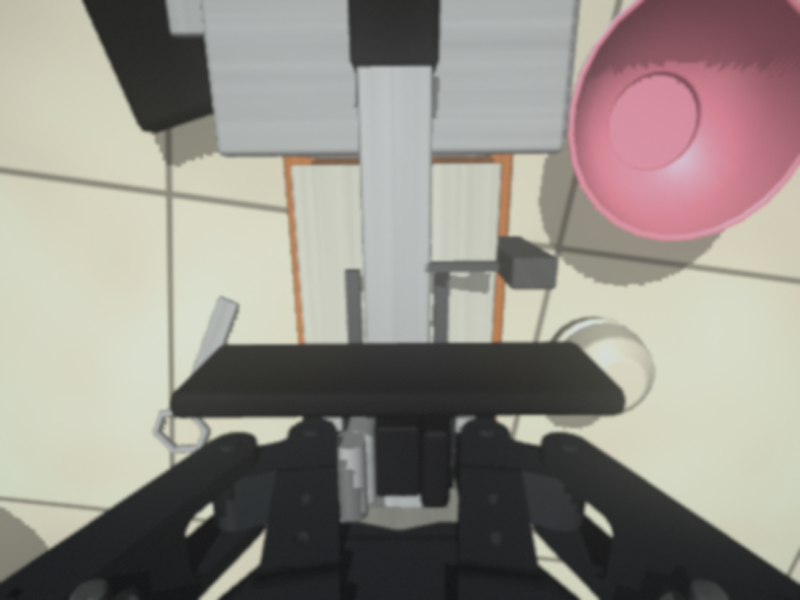

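>>> servo_tool:
  commands:
    - [-1,[0,0,0],[0,0,0]]
    - [-1,[0,0,0],[0,0,0]]
    - [-1,[0,0,0],[0,0,0]]
    - [-1,[0,0,0],[0,0,0]]
    - [-1,[0,0,0],[0,0,0]]
    - [-1,[0,0,0],[0,0,0]]
  force: 40

```text
time_s: 10.28
tcp_pos: [0.5391, 0.0019, 0.1768]
ee_rot: [-2.064, -2.368, 0.004]
wrist_force: [-1.0, -4.0, 4.2]
width: 0.0267
```

```bash
python3 look2.py w8; python3 -c "
from h import *
t=snapshot('scene');overlay(t,np.load('st.npy'),'pics/s8.png',(160,100,370,310),600/210,ly=-.0495,th=0)
rel([0,-.047,.176])"
```

```text
t 10.28 tcp st mm [[ -0.9 -46.4 176.8]] F [-1.  -4.   4.2] w 26.7
shift mm [-0.6  0.9  0.8]
turn [-0.002  0.001 -0.003] q [-0.22  0.12  1.76 -0.    1.27 -0.36]
t 10.38 tcp st mm [[ -0.9 -46.4 176.8]] F [-0.6 -4.3  3.5] w 26.9
shift mm [-0.6  0.9  0.8]
turn [-0.002  0.001 -0.003] q [-0.22  0.12  1.76 -0.    1.27 -0.36]
```

View pics/w8d.png

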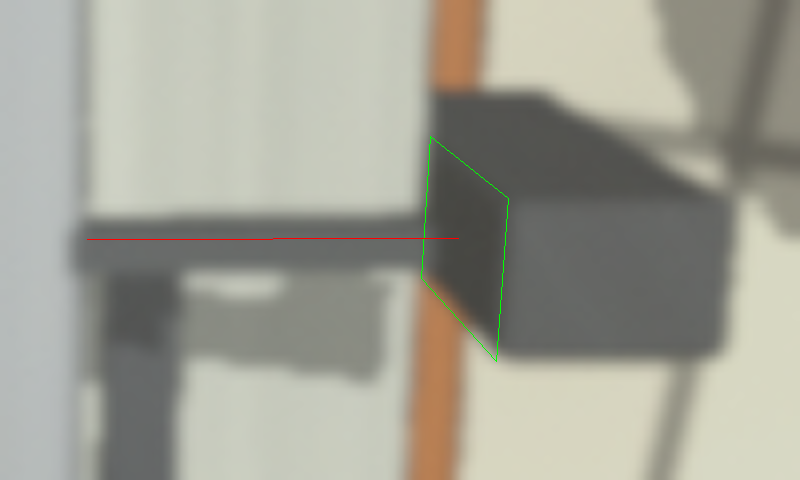

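View pics/s8.png

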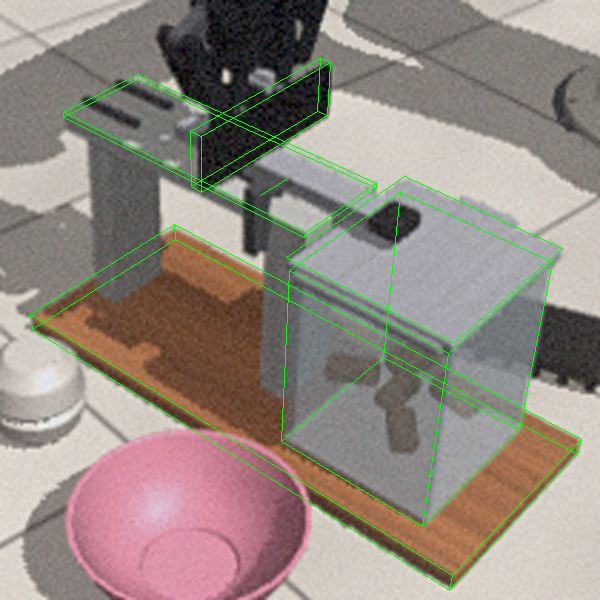

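The jar's lid is shut, the pointer sits at the middle of the clip, the lever is squeezed closed with the opening at 27 mm, and nothing is moving. I'm handing the job in.

```bash
python3 -c "
from h import *
print(close_job())"
```

```text
the job is handed in; nothing more can be done
None
```

I shut the lid, slid the leg out to the clip with the lever open, then squeezed lever and tab together. I handed the job in at about 10.4 s of the 45 s, still holding the squeeze at 40 N. The handover gave no verdict.

- **Lid:** I pressed it down until the wrist force reached about 13 N, with the fingertips at 158 mm. In the scene picture it matches the shut outline.
- **Leg at the mark:** I pushed it out on the cross bar. In the last wrist picture the pointer is within about 0.5 mm of the clip's middle.
- **Lever:** The finger opening is about 27 mm against a nominal 28 mm for closed, which I put down to pad give. I had no direct reading of the lever's position.
- **Grip and rest:** The arm pose did not change between the last readings, with about 4 N of spring load on the wrist. The force between fingers and leg was not measured separately.
- **Bystanders:** The bowl, toy and brush show no movement in the pictures where they appear, and I made no contact with any of the four. I did not measure their positions again at the end, and the opener was only partly in view.

One move went the wrong way: after shutting the lid I first moved the arm away from the leg at a safe height, touching nothing, then came back. It only cost about a second.

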